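# Close the filter housing with its cover and tighten the wing nut

### The job

Close the small open filter housing on the bench: take the cover with the long slot, pass it over the wing nut so that it lies flat on the housing's rim between the two end cheeks, then turn the wing nut clockwise (seen from above) a quarter turn until it is snug and stands across the slot. Let go of everything, and leave the other cover, the one with the small round hole, where it lies.

Things in the scene. Friction and masses are not known exactly. Their poses are not given: they have to be found in the camera images.
- housing: Grey open filter housing, fixed: 150 mm long (x axis), 56 mm wide (y). Origin at the centre of its underside, z up. Flat rim 55 mm above the origin; end cheeks stand 12 mm above the rim, 130 mm apart; the long sides have none. Ears at bench level reach 19 mm past the cheeks. A stud 8 mm thick stands at its centre, its tip 102 mm above the origin; the wing nut on it cannot come off.
- wing_nut (a joint): Angle (rad) of the wing nut on the stud. 0: loose, wings along the housing's x axis (it starts near 0). Grows clockwise from above to the stop at 1.57 (wings along y). Wings: an upright steel plate 48 mm long, 12 mm thick, 76 to 99 mm above the housing's origin (seated cover's top: 73 mm); sinks 3 mm over the quarter turn, then bears on the cover. Takes 0.06 N m, more at the end; stays where left.
- slotted_cover: The cover to fit: loose grey plate 120 mm long (x axis), 60 mm wide (y), 18 mm thick, 0.2 kg, lying flat, with a slot 62 x 24 mm right through its middle, long way along x. Origin at the centre of its underside, z up. Fits either way round. The nut passes the slot only with its wings along it. Can be gripped across its 60 mm width.
- round_hole_cover: Another loose grey cover of the same outline (120 x 60 x 18 mm, 0.2 kg), but with a round hole 22 mm wide in its middle, too small for the wings. Lies flat, to be left alone. Origin at the centre of its underside.

How it is judged:
On the way:
1. the slotted cover lies flat on the rim, over the wing nut, while the nut is still loose (less than 0.6 rad) (x of slotted_cover in the frame of housing between -0.01 and 0.01 m and y of slotted_cover in the frame of housing between -0.012 and 0.012 m and z of slotted_cover in the frame of housing between 0.051 and 0.059 m and angle between the x axis of slotted_cover and the x axis of housing, either way round below 0.22 rad and angle between slotted_cover's own z axis and vertical below 0.08 rad and value of joint wing_nut below 0.6 rad), for 0.2 s.
At the end, for the whole second after the job is handed in: The slotted cover lies still and flat on the housing's rim (within 4 mm in height, 10 mm along and 12 mm across the housing, 0.22 rad in direction, 0.08 rad of tilt) and the wing nut is turned to more than 1.31 rad of its 1.57, across the slot (x of slotted_cover in the frame of housing between -0.01 and 0.01 m and y of slotted_cover in the frame of housing between -0.012 and 0.012 m and z of slotted_cover in the frame of housing between 0.051 and 0.059 m and angle between the x axis of slotted_cover and the x axis of housing, either way round below 0.22 rad and angle between slotted_cover's own z axis and vertical below 0.08 rad and value of joint wing_nut above 1.31 rad and linear speed of slotted_cover below 0.02 m/s); the robot touches nothing.
It fails at once if the cover with the round hole is moved more than 30 mm (distance of round_hole_cover from where it was at the start of the episode above 0.03 m).
It also fails if it takes over 51 s, if anything falls off the work surface, if the arm or the gripper's body presses on something with over 40 N, if the wrist force passes 120 N, or if a joint passes its speed limit or range.

### The arm

A 6-joint arm with a two-finger parallel gripper is mounted at the origin on a cart in front of the work surface, level with it; the furniture and walls round the work are solid. World frame = base frame: x ahead of the robot, y to its left, z up, the work surface at z = 0. Lengths are in m, angles in rad, forces in N, time in s.
With the tool pointing down it reaches from about 0.275 to 0.825 m from the base axis. Payload 4.9 kg.
Tool frame: the origin (TCP) lies midway between the tips of the shut fingers; the grasp point (between the pads) lies 19 mm behind it (grip_point_offset is the distance from the TCP to the grasp point, in m); z points along the fingers, y is the line along which they close (so a half turn about z gives the same grasp; the last joint's range is limited). The gripper opens to 85 mm and grips with 20 to 120 N. Pads are 22 mm wide; open, the fingers measure 114 mm over their backs; the gripper's body (76 mm by 85 mm) begins 54 mm behind the grasp point. The pads swing forward as they close: fully open they stand 13 mm farther back than shut.
Start: joints at [1.035, 0.326, -0.193, 1.052, 0, 1.437], TCP at [0.215, 0.506, 0.231] pointing down, gripper open.
Joint ranges: [-2.65, 2.65], [-0.97, 1.79], [-1.3, 1.35], [-1.93, 2.1], [-1.47, 1.37], [-3.14, 3.14]. Speed limits (rad/s): [2.57, 2.57, 3.14, 3.14, 3.14, 3.14].

### API

Orientations are given as a rotation vector (axis times angle).
In Python, from cell import * gives the robot as it stands. Calls block until the motion is done:
- movep(position, orientation): joint-space move of the TCP to a pose.
- move_l(position, velocity=0.15, rot=None, until_force=None): straight line of the TCP; rot=None keeps the orientation; velocity is the mean speed in m/s. With until_force (N) it stops when the force on the tool has changed by that much, and returns True; else False.
- set_joints(angles): joint-space move.
- let_go() and grab(newtons=None): open the fingers fully, or close them until they stop; newtons is the grip in N (None keeps the last).
- sleep(seconds).
- ik(position, orientation): joint angles nearest the present ones, or None.
- get_state(): the state.
- grab_frame(name): name is "scene" or "top" or "wrist"; returns a dict with "img" (384x512x3 uint8, red, green, blue), "fx", "fy", "cx", "cy" (pixels), "cam_to_world" (4x4, takes a point from camera to world coordinates); the wrist camera has in their place "T_tool_cam" (4x4, takes a point from camera to tool coordinates, whose origin is the TCP and whose axes are the flange's). Camera axes: x right, y down, z forward; pixel columns grow to the right and rows downward; lengths in m; the calibration is good to about 2 mm. The wrist camera is an equidistant fisheye: a pixel r from the principal point sees the ray r / f radians off the axis. A picture is of the moment at which its call begins: read the wrist's pose just before it. There is no depth.
A pose or a line that the arm cannot do raises MotionError and nothing moves.
- sign_off(): hands the job in; it is judged then, once.
Trained networks look in the newest picture that a camera, given by its name, has taken for a name from the list of things; names that differ only in an ending like _2 or _b are one class to them, and where a whole thing is asked for, a point or a joint stands for the part that bears it (a point fixed in the world has none). Each returns a list of dicts, best first, with "score" (0 to 1); they miss things now and then, are a little off and sometimes report something else, mostly with a low value. They report only what shows in the picture. A call takes as long as a camera call.
- spot_in(camera, name): "centre" ([column, row] in pixels, amid what is visible of it).
- silhouettes(camera, name): "mask" (384x512 bool, what is visible of it) and "centre" ([column, row] in pixels, amid what is visible of it).
- tip_of(camera, name): "centre" ([column, row] in pixels: a listed point, or the origin of a listed thing).
The state is a dict: "clock": time; "q": joint angles; "joint_velocities": joint speeds; "tau": joint torques, N m; "position": TCP position; "eef_rot": TCP orientation; "contact_force": force on the tool from outside, world axes, zero at the start; "wrist_torque": the same for the moment, N m; "finger_gap": opening from 0.0 (shut) to 1.0 (fully open); "grasp_force": force on a finger pad.
Only numpy, scipy, OpenCV 4.12 (cv2) and the standard library are available. Lean on these libraries where they do the work, as an engineer would, in place of code of your own. Each camera call takes 0.05 s, during which the arm holds its last target. There are 200 camera calls.

## Working session

There is one attempt and no reset: what is moved stays moved. The work goes in short steps, each a Python script; the robot and the scene stay as the last script left them, time stands still between calls to the robot, and variables do not carry over. Pictures are saved under pics/ and viewed, at most 10 in all, crops included, and the job is handed in when it is done.

```bash
mkdir -p pics
cat > h.py <<'E'
from cell import *
import numpy as np, cv2
from scipy.spatial.transform import Rotation as R
def topix(f,uv,z):
    """pixels -> world points on plane z (pinhole)"""
    uv=np.atleast_2d(uv).astype(float); T=f["cam_to_world"]
    d=np.c_[(uv[:,0]-f["cx"])/f["fx"],(uv[:,1]-f["cy"])/f["fy"],np.ones(len(uv))]@T[:3,:3].T
    return T[:3,3]+d*((z-T[2,3])/d[:,2])[:,None]
def down(yaw):
    """tool pointing down, tool y at world angle yaw"""
    y=np.array([np.cos(yaw),np.sin(yaw),0]); z=np.array([0,0,-1.])
    return R.from_matrix(np.c_[np.cross(y,z),y,z]).as_rotvec()
E
python3 - <<'E'
from h import *
s=get_state();print(s["clock"],s["position"],s["eef_rot"],s["finger_gap"])
im=[]
for c in["scene","top"]:
    f=grab_frame(c);im.append(f["img"]);print(c,f["fx"],f["cam_to_world"].round(3).tolist())
    for n in["housing","wing_nut","slotted_cover","round_hole_cover"]:
        for m in silhouettes(c,n)[:3]:
            k=m["mask"].astype(np.uint8);p=np.argwhere(k)[:,::-1]
            r=cv2.minAreaRect(p.astype(np.float32))
            o=""
            if c=="top":
                z={"housing":.055,"wing_nut":.099}.get(n,.018)
                o=topix(f,cv2.boxPoints(r),z)[:,:2].round(3).tolist()
            print(n,round(m["score"],2),np.round(m["centre"]),k.sum(),np.round(r[1]),o)
    cv2.imwrite(f"pics/{c}.png",f["img"][...,::-1])
E
```

```text
0.0 [0.21478477 0.50569452 0.23049368] [-6.26826049e-01 -3.07784283e+00  2.55698594e-03] 1.0050232707360849
scene 352.74884391575233 [[0.64, -0.338, 0.69, -0.046], [-0.768, -0.294, 0.569, -0.7], [0.011, -0.894, -0.448, 0.435], [0.0, 0.0, 0.0, 1.0]]
housing 0.76 [292. 210.] 1615 [30. 64.] 
wing_nut 0.63 [292. 191.] 42 [8. 5.] 
slotted_cover 0.65 [245. 184.] 659 [19. 44.] 
round_hole_cover 0.56 [192. 210.] 922 [22. 52.] 
round_hole_cover 0.25 [244. 184.] 689 [19. 44.] 
top 454.7385151588242 [[-0.001, -0.997, 0.076, 0.466], [-1.0, 0.002, 0.007, -0.211], [-0.007, -0.076, -0.997, 0.93], [0.0, 0.0, 0.0, 1.0]]
housing 0.97 [307. 186.] 2730 [92. 33.] [[0.608, -0.24], [0.638, -0.297], [0.479, -0.377], [0.45, -0.321]]
wing_nut 0.74 [308. 183.] 169 [25.  8.] [[0.562, -0.293], [0.569, -0.306], [0.527, -0.325], [0.52, -0.312]]
slotted_cover 0.67 [199. 152.] 1474 [60. 30.] [[0.671, -0.072], [0.675, -0.133], [0.553, -0.142], [0.549, -0.081]]
round_hole_cover 0.6 [203. 244.] 1836 [61. 32.] [[0.483, -0.057], [0.497, -0.119], [0.378, -0.147], [0.364, -0.086]]
```

View pics/top.png

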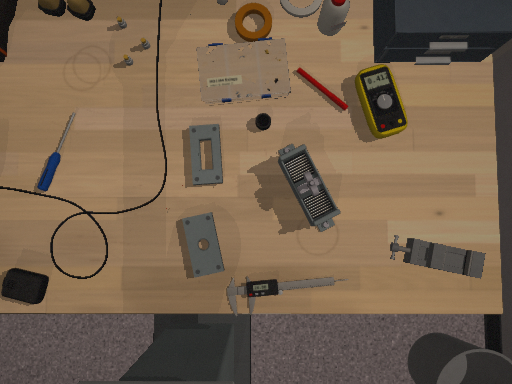

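View pics/scene.png

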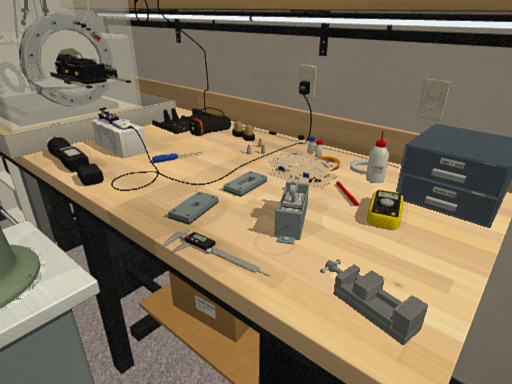

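The top view shows the slotted cover at about (206,154) and the round-hole cover at (203,244). The housing is at (309,187), with its wings along its axis. Next I'll take close looks at the slotted cover and the housing.

```bash
cat >> h.py <<'E'
def wrist_plane(f,s,uv,z):
    """wrist fisheye pixels -> world points on plane z"""
    uv=np.atleast_2d(uv).astype(float); p=np.c_[(uv[:,0]-f["cx"])/f["fx"],(uv[:,1]-f["cy"])/f["fy"]]
    r=np.linalg.norm(p,axis=1)+1e-9
    d=np.c_[p*(np.sin(r)/r)[:,None],np.cos(r)]
    T=np.eye(4);T[:3,:3]=R.from_rotvec(s["eef_rot"]).as_matrix();T[:3,3]=s["position"];T=T@f["T_tool_cam"]
    d=d@T[:3,:3].T
    return T[:3,3]+d*((z-T[2,3])/d[:,2])[:,None]
def look(name,things):
    s=get_state();f=grab_frame("wrist");cv2.imwrite(f"pics/{name}.png",f["img"][...,::-1])
    for n,z in things:
        for m in silhouettes("wrist",n)[:2]:
            p=np.argwhere(m["mask"])[:,::-1]; w=wrist_plane(f,s,p,z)[:,:2]
            c,sz,a=cv2.minAreaRect((w*1000).astype(np.float32)); 
            if sz[0]<sz[1]: a-=90
            print(n,round(m["score"],2),np.round(m["centre"]),"c",np.round(c,1),"sz",np.round(sz,1),"yaw",round(np.radians((a+90)%180-90),3))
        for t in tip_of("wrist",n)[:1]: print("  tip",round(t["score"],2),np.round(t["centre"]),wrist_plane(f,s,t["centre"],{"housing":0,"wing_nut":.088}.get(n,0)).round(4))
E
python3 - <<'E'
from h import *
H=np.pi/2
for sg in(1,-1):
    for nm,p,y in[("cov",[.612,-.107,.2],.075),("hou",[.545,-.309,.2],.467),("nut1",[.545,-.309,.08],.467-H)]:
        q=ik(p,down(y+sg*H));print(sg,nm,None if q is None else np.round(q,2))
movep([.60,-.107,.22],down(.075+H)) if ik([.60,-.107,.22],down(.075+H)) is not None else movep([.60,-.107,.22],down(.075-H))
look("w1",[("slotted_cover",.018),("round_hole_cover",.018)]);print(get_state()["clock"],get_state()["q"])
f=grab_frame("wrist");print(f["T_tool_cam"].round(3).tolist())
E
```

```text
1 cov [-0.29  0.48 -0.04  1.05  0.   -0.37]
1 hou [-0.63  0.49 -0.03  1.06 -0.   -1.1 ]
1 nut1 [-0.63  0.59 -0.18  0.8   0.    0.47]
-1 cov [-0.29  0.48 -0.04  1.05  0.    2.77]
-1 hou [-0.63  0.49 -0.03  1.06 -0.    2.04]
-1 nut1 [-0.63  0.59 -0.18  0.8   0.   -2.67]
slotted_cover 0.77 [265. 175.] c [ 611.8 -104.5] sz [124.   61.2] yaw 0.054
  tip 0.8 [254. 172.] [[ 0.61   -0.1052  0.    ]]
round_hole_cover 0.71 [273.  38.] c [442.3 -97.2] sz [96.6 61.1] yaw 0.219
  tip 0.96 [267.  26.] [[ 0.4276 -0.1033  0.    ]]
3.3167 [-2.96690329e-01  4.43694411e-01 -4.51243148e-02  1.08183290e+00
  5.05329007e-05 -3.72493434e-01]
[[-0.0, -0.945, -0.328, 0.085], [1.0, -0.0, 0.0, -0.001], [-0.0, -0.328, 0.945, -0.143], [0.0, 0.0, 0.0, 1.0]]
```

View pics/w1.png

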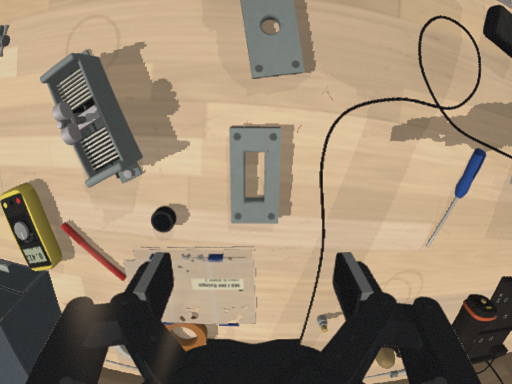

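The slotted cover shows clearly at about (256,174), long axis vertical in the image. The round-hole cover is at (270,35), so the two are easy to tell apart. Next, the housing from straight above the stud.

Run:
```python
from h import *
H=np.pi/2
movep([.545+.076,-.309+.038,.22],down(.46+H))
look("w2",[("housing",.06),("wing_nut",.099)]);print(get_state()["clock"])
im=cv2.imread("pics/w2.png");cv2.imwrite("pics/w2c.png",cv2.resize(im[60:330,130:390],None,fx=2.2,fy=2.2))
```

```text
tip 0.87 [251.  94.] [[ 0.5436 -0.3122  0.    ]]
wing_nut 0.73 [250.  91.] c [ 544.9 -308.9] sz [45.4 11.5] yaw 0.426Traceback (most recent call last):
  File "<stdin>", line 4, in <module>
  File "h.py", line 29, in look
    for t in tip_of("wrist",n)[:1]: print("  tip",round(t["score"],2),np.round(t["centre"]),wrist_plane(f,s,t["centre"],{"housing":0,"wing_nut":.088}.get(n,0)).round(4))
             ~~~~~~^^^^^^^^^^^
ValueError: it knows: housing, round_hole_cover, slotted_cover
```

Run:
```python
import cv2
im=cv2.imread("pics/w2.png");cv2.imwrite("pics/w2c.png",cv2.resize(im[0:200,150:350],None,fx=3,fy=3))
```

```text
(no output)
```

View pics/w2c.png

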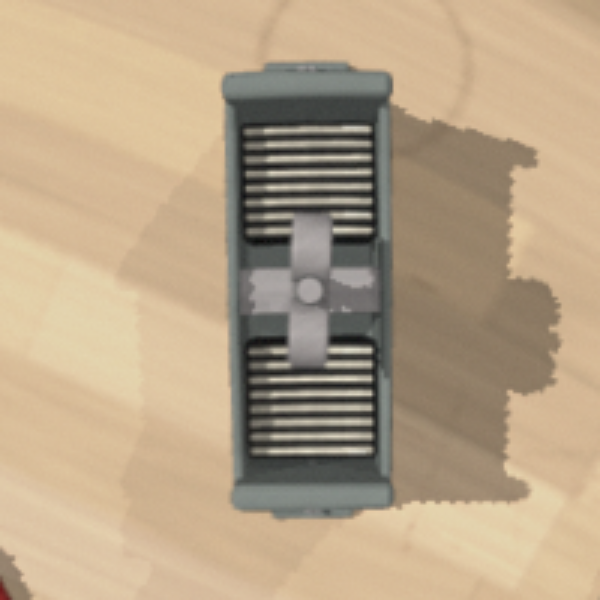

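The picture shows the housing upright in the crop. The outer corners of its cheeks are at about (223,75), (392,75), (392,506) and (233,508), and the stud tip is at (310,290). I'll compute the housing pose from these, then pick up the cover.

Run:
```python
from h import *
H=np.pi/2
s=get_state();f=grab_frame("wrist")
c=np.array([[223,75],[392,75],[392,506],[233,508]])/3+[150,0]
w=wrist_plane(f,s,c,.067)[:,:2];print(w.round(4).tolist(),w.mean(0),"len",np.linalg.norm(w[0]-w[3]))
d=(w[2]+w[3]-w[0]-w[1])/2;print("yaw",np.arctan2(d[1],d[0]),np.linalg.norm(d))
print("stud",wrist_plane(f,s,np.array([310,290])/3+[150,0],.102).round(4))
# pick
y=.062;P=np.array([.611,-.106])
movep([*P,.06],down(y+H))
look("w3",[("slotted_cover",.018)])
hit=move_l([*P,-.003],.05,until_force=6);print(hit,get_state()["position"])
grab(40);s=get_state();print(s["clock"],s["finger_gap"],s["grasp_force"],s["position"],s["contact_force"])
```

```text
[[0.4927, -0.3653], [0.4683, -0.3162], [0.5987, -0.2496], [0.6236, -0.2981]] [ 0.54583359 -0.30728838] len 0.14713481281278812
yaw 0.4728702228659536 0.14676045782928715
stud [[ 0.5457 -0.3075  0.102 ]]
slotted_cover 0.9 [276. 205.] c [ 611.2 -104.4] sz [122.5  60.7] yaw 0.073
False [ 0.61136812 -0.10611296 -0.00258789]
7.15 0.6930528114226021 44.7331166267395 [ 0.61133627 -0.10583713 -0.00242727] [-0.24905067  0.85618608  4.24798043]
```

Gripped: a gap of 0.69 is about 59 mm. Next I'll carry it above the stud and check the alignment.

Run:
```python
from h import *
H=np.pi/2
move_l([.611,-.106,.15],.15)
movep([.5457,-.3078,.15],down(.47+H))
move_l([.5457,-.3078,.108],.1)
s=get_state();print(s["clock"],s["position"],s["finger_gap"])
f=grab_frame("wrist");cv2.imwrite("pics/w4.png",cv2.resize(f["img"][130:384,120:400,::-1],None,fx=2.3,fy=2.3))
```

```text
9.7417 [ 0.54607762 -0.30712391  0.10801155] 0.6886130127778524
```

View pics/w4.png

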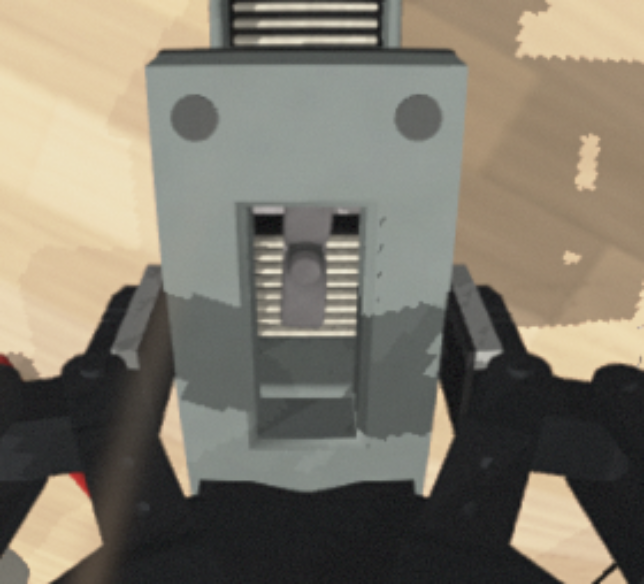

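The nut shows through the slot and is centred sideways, with the stud tip at crop (305,268) and the slot corners near (240,204), (366,204), (360,438) and (252,446). I'll check the offset along the slot numerically, then lower the cover.

Run:
```python
from h import *
H=np.pi/2
s=get_state();f=grab_frame("wrist")
g=lambda c:np.array(c)/2.3+[120,130]
st=wrist_plane(f,s,g([305,268]),.102)[0]
top=wrist_plane(f,s,g([[240,204],[366,204],[360,438],[252,446]]),.1284)[:,:2]
ct=top.mean(0);u=np.array([np.cos(.47),np.sin(.47)]);v=np.array([-u[1],u[0]])
e=st[:2]-ct;print("stud",st,"slot",ct,"err x,y",e@u,e@v,"slotlen",np.linalg.norm(top[0]-top[3]))
if abs(e@u)<.006 and abs(e@v)<.004:
    P=s["position"][:2]+.5*e
    hit=move_l([*P,.0535],.05,until_force=12)
    s=get_state();print(hit,s["position"],s["contact_force"],s["clock"],s["finger_gap"])
```

```text
stud [ 0.54470763 -0.3096093   0.102     ] slot [ 0.5471854  -0.30843024] err x,y -0.0027430838373378895 7.094388242503054e-05 slotlen 0.0648419097844931
False [ 0.54540003 -0.30840105  0.05391749] [ 1.09369245  0.05716958 -1.67272821] 11.0833 0.6910258611497232
```

Run:
```python
from h import *
p=get_state()["position"]
hit=move_l([p[0],p[1],.050],.02,until_force=6)
s=get_state();print(hit,s["position"],s["contact_force"],s["clock"])
let_go();sleep(.3)
move_l([p[0],p[1],.17],.15)
u=np.array([np.cos(.47),np.sin(.47)])
movep([.5457+.085*u[0],-.308+.085*u[1],.22],s["eef_rot"])
look("w5",[("wing_nut",.099)]) if 0 else None
s=get_state();f=grab_frame("wrist");cv2.imwrite("pics/w5.png",cv2.resize(f["img"][0:200,150:350,::-1],None,fx=3,fy=3))
for n,z in(("slotted_cover",.073),("wing_nut",.099)):
    for m in silhouettes("wrist",n)[:1]:
        w=wrist_plane(f,s,np.argwhere(m["mask"])[:,::-1],z)[:,:2]*1000
        print(n,m["score"],cv2.minAreaRect(w.astype(np.float32)))
print(get_state()["clock"])
```

```text
True [ 0.5458078  -0.30866858  0.05262842] [-0.71945247 -0.89195216  5.54097016] 11.2917
slotted_cover 0.96 ((546.2359619140625, -308.92633056640625), (120.31462860107422, 61.0477180480957), 27.194223403930664)
wing_nut 0.77 ((544.7503662109375, -308.85552978515625), (45.528141021728516, 11.496978759765625), 24.629480361938477)
13.55
```

View pics/w5.png

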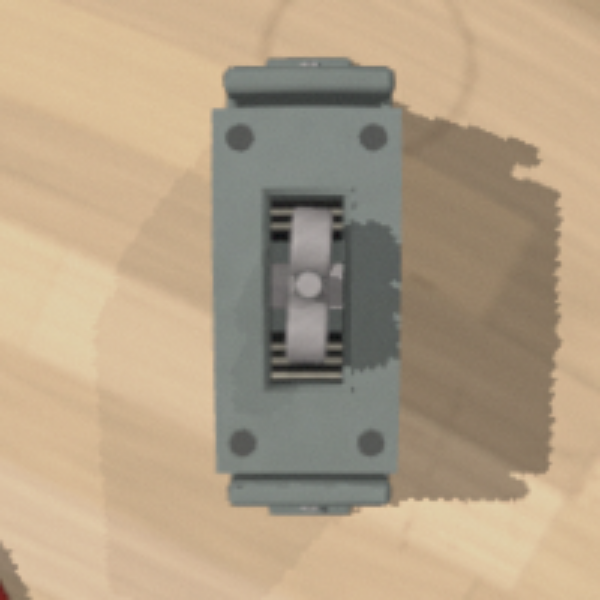

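The cover lies flat between the cheeks, with its slot centred on the nut at crop (308,285). Next I'll grip and turn the nut.

Run:
```python
from h import *
H=np.pi/2
C=[.5452,-.3085];y0=.43+H
movep([*C,.14],down(y0))
print(move_l([*C,.083],.06,until_force=10))
grab(40);s=get_state();print(s["clock"],s["finger_gap"],s["grasp_force"],s["position"],s["contact_force"])
N=6
for i in range(1,N+1):
    movep([*C,.083-.003*i/N],down(y0-1.52*i/N))
    s=get_state();print(round(s["clock"],2),s["contact_force"].round(1),s["wrist_torque"].round(2),round(s["q"][5],2))
```

```text
False
15.8583 0.12068600214497856 43.93103794493072 [ 0.54508196 -0.30814211  0.08317205] [-1.21149567  1.69209748  3.3003113 ]
16.21 [-1.7  2.1  3.9] [ 0.5   0.36 -0.08] -0.81
16.56 [-1.9  3.6  4.3] [ 0.74  0.46 -0.12] -0.56
16.91 [-1.7  3.7  5.2] [ 0.8   0.48 -0.08] -0.31
17.26 [-1.5  4.1  5.2] [ 0.8   0.5  -0.11] -0.05
17.61 [-2.   3.7  6.3] [ 0.82  0.52 -0.12] 0.2
17.96 [-2.8  4.7  7. ] [ 1.03  0.66 -0.19] 0.45
```

Run:
```python
from h import *
H=np.pi/2
let_go();sleep(.3)
move_l([.5452,-.3085,.17],.15)
u=np.array([np.cos(.47),np.sin(.47)])
movep([.5457+.085*u[0],-.308+.085*u[1],.22],down(.47+H))
s=get_state();f=grab_frame("wrist");cv2.imwrite("pics/w6.png",cv2.resize(f["img"][0:200,150:350,::-1],None,fx=3,fy=3))
for n,z in(("slotted_cover",.073),("wing_nut",.096)):
    for m in silhouettes("wrist",n)[:1]:
        w=wrist_plane(f,s,np.argwhere(m["mask"])[:,::-1],z)[:,:2]*1000
        print(n,m["score"],cv2.minAreaRect(w.astype(np.float32)))
print(s["clock"],s["contact_force"])
```

```text
slotted_cover 0.71 ((546.4921264648438, -309.1826171875), (120.21039581298828, 60.22570037841797), 27.263219833374023)
wing_nut 0.63 ((545.8204345703125, -309.16168212890625), (11.710494995117188, 45.83738708496094), 26.838369369506836)
21.0167 [ 0.98947696  0.45403629 -0.12360505]
```

View pics/w6.png

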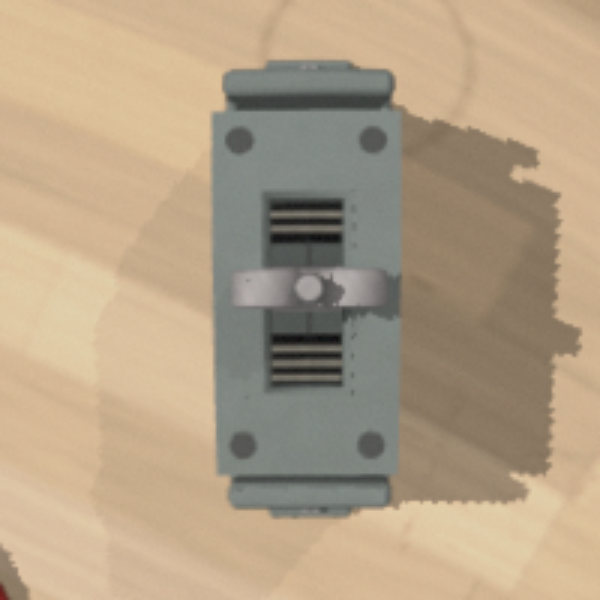

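The wings now stand across the slot at crop (308,288), about 90° to the housing. The cover is flat and centred, and the gripper is clear, so I'm handing in.

```bash
python3 -c "
from cell import *
print(sign_off())"
```

```text
the job is handed in; nothing more can be done
None
```

I handed the job in at about 21 s of the 51 s allowed: the slotted cover lies flat on the rim, the wing nut is turned about 90° across the slot, the gripper is clear, and I never touched the round-hole cover; `sign_off()` returned no verdict.

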